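# Unnest two sample cups and sort them into their size rows

## Task

The small orange sample cup is nested inside the large white one on the bench. Pull them apart, then stand each cup upright in the free part of the grey row tray that holds a fixed reference cup of its own size: orange with orange, white with white.

Things in the scene. Friction and masses are not known exactly. Their poses are not given: they have to be found in the camera images.
- cup_small_center (a point): Slim orange cup, 85 mm high, tapered from 40 mm across at the open rim to 34 mm at the foot, 30 g. Starts standing loosely on the 4 mm floor of the large cup, its top 39 mm sticking out above that one's rim; pulls straight up without resistance. Point: its centre, half-way up (42.5 mm above the foot); z is its axis, up.
- cup_large_center (a point): Wide white cup, 50 mm high, tapered from 56 mm across at the open rim to 48 mm at the foot, wall 2.5 mm, 60 g. Stands on the bench (z = 0), the small cup in it. Keep the arm off the two tall microscopes: left (x over 0.42, y over 0.35) and right (x over 0.48, y under -0.08). Point: its centre, half-way up (25 mm above the foot); z is its axis, up.
- row_small_free (a point): Grey open tray fixed to the bench, 66 x 200 mm, 15 mm high, 4 mm walls and floor; lane inside 58 mm wide. Long axis y, yawed up to 9 degrees; x goes across the lane. A small orange reference cup is fixed upright in it, 105 mm towards +y (left) of this point; the rest is free. Point: middle of the free place, on the tray floor. The two trays lie one behind the other, in either order.
- row_large_free (a point): Grey open tray fixed to the bench, 86 x 200 mm, 15 mm high, 4 mm walls and floor; lane inside 78 mm wide. Long axis y, yawed up to 9 degrees; x goes across the lane. A large white reference cup is fixed upright in it, 105 mm towards +y (left) of this point; the rest is free. Point: middle of the free place, on the tray floor. The two trays lie one behind the other, in either order.
There are look-alikes about, which are no part of the job. What is shaped like the part that bears cup_large_center but green or red is not meant.

How it is judged:
On the way:
1. the small cup has been pulled out of the large one (distance between cup_small_center and cup_large_center above 0.07 m), for 0.1 s.
At the end, for the whole second after the job is handed in: Each cup stands on the floor of the tray with its own size's reference cup, in the free part of the lane: within 20 mm of the lane's middle line, 70 mm towards to 50 mm away from the reference cup, as measured from the free place's middle, height within 6 mm, tilt under 10 degrees, at rest (x of cup_small_center in the frame of row_small_free between -0.02 and 0.02 m and y of cup_small_center in the frame of row_small_free between -0.05 and 0.07 m and z of cup_small_center in the frame of row_small_free between 0.0365 and 0.0485 m and angle between each of cup_small_center, cup_large_center's own z axis and vertical below 0.17 rad and linear speed of each of cup_small, cup_large below 0.02 m/s and x of cup_large_center in the frame of row_large_free between -0.02 and 0.02 m and y of cup_large_center in the frame of row_large_free between -0.05 and 0.07 m and z of cup_large_center in the frame of row_large_free between 0.019 and 0.031 m); the robot touches nothing.
It also fails if it takes over 64 s, if anything falls off the work surface, if the arm or the gripper's body presses on something with over 40 N, if the wrist force passes 120 N, or if a joint passes its speed limit or range.

## Robot

A 6-joint arm with a two-finger parallel gripper is mounted at the origin on a cart in front of the work surface, level with it; the furniture and walls round the work are solid. World frame = base frame: x ahead of the robot, y to its left, z up, the work surface at z = 0. Lengths are in m, angles in rad, forces in N, time in s.
With the tool pointing down it reaches from about 0.275 to 0.775 m from the base axis. Payload 14.6 kg.
Tool frame: the origin (TCP) lies on the centre line of the jaws, within the pads' length; the fingertips stand 17 mm ahead of it and the grasp point (between the pads) lies 2 mm behind it (env.nose_length is the distance from the TCP to the fingertips, in m); z points along the fingers, y is the line along which they close (so a half turn about z gives the same grasp; the last joint's range is limited). The gripper opens to 85 mm and grips with 20 to 120 N. Pads are 22 mm wide; open, the fingers measure 114 mm over their backs; the gripper's body (76 mm by 85 mm) begins 54 mm behind the grasp point. The pads swing forward as they close: fully open they stand 13 mm farther back than shut.
Start: joints at [1.042, 0.263, -0.048, 1.259, 0, 1.415], TCP at [0.192, 0.489, 0.248] pointing down, gripper open.
Joint ranges: [-2.65, 2.65], [-0.89, 1.7], [-1.18, 1.37], [-2.13, 2.11], [-1.35, 1.29], [-3.14, 3.14]. Speed limits (rad/s): [1.89, 1.89, 2.57, 2.79, 3.14, 3.14].

## Interface

Orientations are given as a unit quaternion [w, x, y, z].
In Python, from plant import env, vision, spotter gives the robot as it stands.
- The arm moves only by the tool apply_moves, never from a script. Its argument "plan" is a list of rows, each a list of 3 entries, a list of its own where there are three numbers: the turn, a rotation vector about the tool's x, y, z in rad, then the shift along the tool's x, y, z in mm, then the opening, from 0 (shut) to 1 (fully open). A call has 1 to 20 rows; each row shifts and turns the commanded pose from where the row before left it, along the tool's axes as they then stand; what a row does not reach is not made up. A row lasts 1/12 s, in which the tool goes at most 41.7 mm and 7.16 degrees, less where a joint would pass 70% of its speed; a pose out of reach is approached as far as the arm can. A call with a gripper value outside its range is refused whole. The fingers move at their own pace and stop on an object; "force" is the grip in N (left out, the last holds). Time passes only in rows, so rows that do not move let the fingers close. It gives the time, the measured TCP pose, the force, the opening and the grip force at its end, in the units of the state.
- env.get_state(): the state, without advancing time (a new reading comes with each control period).
- vision.capture(name): name is "side" or "top"; returns the picture (420x560x3 uint8, red, green, blue); there is no depth.
- vision.camera_model(name): a dict with "camera_matrix" (3x3 intrinsics, pixels), "rvec" (rotation vector, rad) and "tvec" (3), from world to camera coordinates, as OpenCV has them. Camera axes: x right, y down, z forward; pixel columns grow to the right and rows downward; lengths in m; the calibration is good to about 2 mm. A picture is of the moment at which its call begins. camera_model takes no time and is no camera call.
- env.sign_off(): hands the job in; it is judged then, once.
Trained networks look in the newest picture that a camera, given by its name, has taken for a name from the list of things; names that differ only in an ending like _2 or _b are one class to them, and where a whole thing is asked for, a point or a joint stands for the part that bears it (a point fixed in the world has none). Each returns a list of dicts, best first, with "confidence" (0 to 1); they miss things now and then, are a little off and sometimes report something else, mostly with a low value. They report only what shows in the picture. A call takes as long as a camera call. They do not tell look-alikes from the thing itself.
- spotter.find_in(thing, camera): "position" ([x, y, z] in m, in world coordinates, good to about 4 mm: the middle of the surface that is visible of it).
- spotter.spot_point(thing, camera): "position" ([x, y, z] in m, in world coordinates, good to about 4 mm: a listed point, or the origin of a listed thing).
The state is a dict: "time": time; "qpos": joint angles; "dq": joint speeds; "effort": joint torques, N m; "ee_pos": TCP position; "ee_rot": TCP orientation; "force": force on the tool from outside, world axes, zero at the start; "ft_torque": the same for the moment, N m; "finger_gap": finger opening in m; "finger_force": force on a finger pad.
Only numpy, scipy, OpenCV 4.12 (cv2) and the standard library are available. Lean on these libraries where they do the work, as an engineer would, in place of code of your own. Each camera call takes 0.05 s, during which the arm holds its last target. There are 200 camera calls.

## Working session

There is one attempt and no reset: what is moved stays moved. The work goes in short steps, Python scripts to look and compute and a tool call to move; the robot and the scene stay as the last step left them, time stands still between calls to the robot, and variables do not carry over. Pictures are saved under pics/ and viewed, at most 10 in all, crops included, and the job is handed in when it is done.

Besides the shell and the picture viewer there is one more tool, called after "Emit:" in YAML: its name, and indented under it one key for each argument. apply_moves: Moves the arm, as the interface text tells. Its arguments: {"type":"object","properties":{"plan":{"type":"array"},"force":{"type":"number"}},"required":["plan"]}

```bash
mkdir -p pics; cat > h.py <<'E'
from plant import env, vision, spotter
import numpy as np, cv2
def snap(cam,name):
    im=vision.capture(cam); cv2.imwrite(f'pics/{name}.png',im[:,:,::-1]); return im
def proj(p,cam):
    m=vision.camera_model(cam); r,_=cv2.projectPoints(np.array(p,float).reshape(-1,3),np.array(m['rvec']),np.array(m['tvec']),np.array(m['camera_matrix']),None); return r.reshape(-1,2)
def ray(uv,z,cam):
    m=vision.camera_model(cam);R=cv2.Rodrigues(np.array(m['rvec'],float))[0];t=np.array(m['tvec'],float).ravel()
    c=-R.T@t; d=R.T@np.linalg.inv(np.array(m['camera_matrix']))@np.array([*uv,1.]); return c+d*(z-c[2])/d[2]
E
python3 - <<'E'
from h import *
a=snap('top','t0');b=snap('side','s0')
for th in ['cup_small_center','cup_large_center','row_small_free','row_large_free']:
  for c in ['top','side']:
    for r in spotter.spot_point(th,c)[:5]: print(th,c,round(r['confidence'],2),np.round(r['position'],3),np.round(proj(r['position'],c)[0]))
s=env.get_state();print(s['time'],s['ee_pos'],s['ee_rot'],s['finger_gap'])
E
```

```text
cup_small_center top 0.79 [ 0.524 -0.004  0.047] [296. 193.]
cup_small_center side 0.71 [ 0.525 -0.009  0.045] [251. 190.]
cup_small_center side 0.47 [0.459 0.13  0.007] [302. 258.]
cup_large_center top 0.94 [ 0.446 -0.098  0.026] [347. 238.]
cup_large_center top 0.6 [ 0.523 -0.002  0.023] [294. 196.]
cup_large_center top 0.6 [ 0.406 -0.008  0.021] [298. 260.]
cup_large_center side 0.98 [ 0.525 -0.002  0.021] [252. 201.]
cup_large_center side 0.87 [ 0.445 -0.098  0.025] [283. 156.]
cup_large_center side 0.77 [ 0.412 -0.012  0.024] [309. 186.]
row_small_free top 0.72 [0.593 0.134 0.006] [223. 161.]
row_small_free side 0.87 [0.597 0.138 0.005] [226. 277.]
row_large_free top 0.62 [0.597 0.138 0.005] [221. 159.]
row_large_free top 0.56 [0.461 0.132 0.002] [222. 230.]
row_large_free side 0.88 [0.464 0.129 0.006] [299. 258.]
0.5 [0.19170077 0.48872562 0.24826563] [ 1.34822230e-05  1.85790611e-01  9.82589359e-01 -3.66544354e-05] 0.0852577128976669
```

View pics/t0.png

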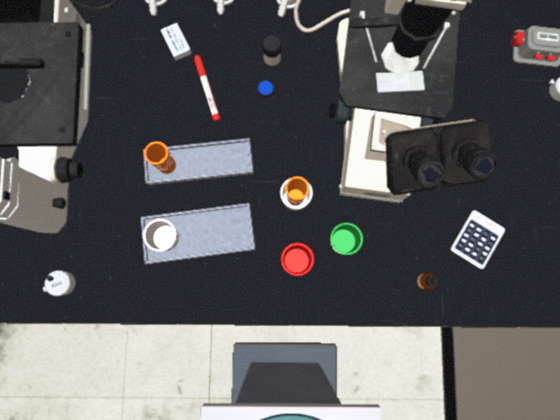

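View pics/s0.png

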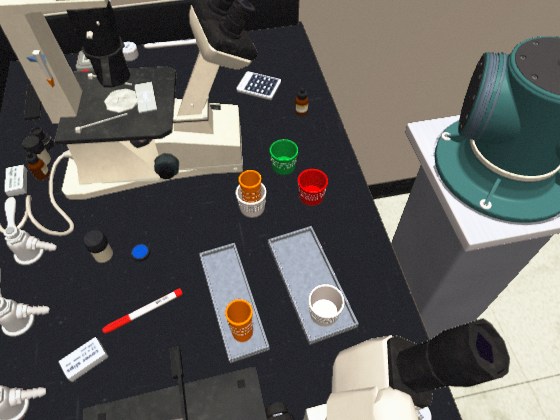

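Both views agree. The nested pair is at about (0.524, -0.004), top px (296,193). The far tray at px (198,162) holds the orange reference and the near tray at px (198,234) holds the white one. Red and green are decoys. Next I'll measure the tray yaws and the first move.

```bash
cat >> h.py <<'E'
def delta(target,tooly_deg=None):
    """tool-frame shift (mm) and turn about tool z (deg) to reach target"""
    from scipy.spatial.transform import Rotation as Ro
    s=env.get_state(); q=s['ee_rot']; R=Ro.from_quat([q[1],q[2],q[3],q[0]]).as_matrix()
    d=np.array(target)-s['ee_pos']; a=np.degrees(np.arctan2(R[1,1],R[0,1]))
    print('t',round(s['time'],2),'pos',np.round(s['ee_pos'],4),'z',np.round(R[:,2],3),'yang',round(a,1),'shift tool mm',np.round(R.T@d*1000,1),'turn z',None if tooly_deg is None else round(-(tooly_deg-a),2),'gap',round(s['finger_gap'],4))
    return R
E
python3 - <<'E'
from h import *
im=cv2.imread('pics/t0.png').astype(int)
roi=np.zeros(im.shape[:2],np.uint8)
m=((im.max(2)>75)&(im.max(2)-im.min(2)<60)).astype(np.uint8); m[:,:130]=0;m[:,265:]=0;m[:130]=0;m[275:]=0
n,l,st,_=cv2.connectedComponentsWithStats(m)
for i in range(1,n):
    if st[i,4]<1500: continue
    cs,_=cv2.findContours((l==i).astype(np.uint8),0,1); c=max(cs,key=len).reshape(-1,2)
    P=np.array([ray(p,0.012,'top')[:2] for p in c])*1000
    r=cv2.minAreaRect(P.astype(np.float32)); print(st[i],r,np.round(cv2.boxPoints(r)))
R=delta([.524,-.005,.2],90)
E
```

```text
[ 143  137  111   48 3412] ((590.585693359375, 180.43502807617188), (71.79010009765625, 204.80918884277344), 7.117926597595215) [[542. 278.]
 [568.  74.]
 [639.  83.]
 [614. 286.]]
[ 140  202  116   63 5419] ((454.5819091796875, 175.91888427734375), (89.72400665283203, 204.76278686523438), 8.205309867858887) [[396. 271.]
 [425.  68.]
 [514.  81.]
 [484. 284.]]
t 0.5 pos [0.1917 0.4887 0.2483] z [ 0. -0. -1.] yang 68.6 shift tool mm [-489.6 -338.3   48.3] turn z -21.41 gap 0.0853
```

Emit:
apply_moves:
  plan:
    - [[0, 0, -0.1], [0, 0, 0], 1]
    - [[0, 0, -0.1], [0, 0, 0], 1]
    - [[0, 0, -0.1], [0, 0, 0], 1]
    - [[0, 0, -0.1], [0, 0, 0], 1]
    - [[0, 0, -0.1], [0, 0, 0], 1]
    - [[0, 0, 0], [-15, -30, 0], 1]
    - [[0, 0, 0], [-15, -30, 0], 1]
    - [[0, 0, 0], [-15, -30, 0], 1]
    - [[0, 0, 0], [-15, -30, 0], 1]
    - [[0, 0, 0], [-15, -30, 0], 1]
    - [[0, 0, 0], [-15, -30, 0], 1]
    - [[0, 0, 0], [-15, -30, 0], 1]
    - [[0, 0, 0], [-15, -30, 0], 1]
    - [[0, 0, 0], [-15, -30, 0], 1]
    - [[0, 0, 0], [-15, -30, 0], 1]
    - [[0, 0, 0], [-15, -30, 0], 1]
    - [[0, 0, 0], [-15, -30, 0], 1]
    - [[0, 0, 0], [-15, -30, 0], 1]
    - [[0, 0, 0], [-15, -30, 0], 1]
    - [[0, 0, 0], [-15, -30, 0], 1]
  force: 25

```text
time: 2.17
ee_pos: [0.4722, 0.069, 0.2484]
ee_rot: [0.0, -0.063, 0.998, -0.0]
force: [0.8, 0.9, 0.0]
finger_gap: 0.0855
finger_force: 0.0
```

```bash
python3 - <<'E'
from h import *
delta([.524,-.005,.2],97.5)
E
```

```text
t 2.17 pos [0.4722 0.069  0.2484] z [ 0.  0. -1.] yang 97.2 shift tool mm [-42.  -79.9  48.4] turn z -0.28 gap 0.0855
```

Emit:
apply_moves:
  plan:
    - [[0, 0, 0], [-14, -25, 10], 1]
    - [[0, 0, 0], [-14, -25, 10], 1]
    - [[0, 0, 0], [-14, -25, 10], 1]
    - [[0, 0, 0], [0, -5, 18], 1]
    - [[0, 0, 0], [0, 0, 25], 1]
    - [[0, 0, 0], [0, 0, 25], 1]
    - [[0, 0, 0], [0, 0, 25], 1]
    - [[0, 0, 0], [0, 0, 20], 1]
    - [[0, 0, 0], [0, 0, 15], 1]
    - [[0, 0, 0], [0, 0, 0], 1]
    - [[0, 0, 0], [0, 0, 0], 1]

```text
time: 3.08
ee_pos: [0.523, -0.0034, 0.0902]
ee_rot: [-0.001, -0.063, 0.998, 0.0]
force: [0.6, 0.7, 1.1]
finger_gap: 0.0853
finger_force: 0.0
```

```bash
python3 - <<'E'
from h import *
delta([.524,-.005,.074],97.5)
snap('side','s1')
E
```

```text
t 3.08 pos [ 0.523  -0.0034  0.0902] z [-0.001  0.    -1.   ] yang 97.2 shift tool mm [-0.8 -1.7 16.2] turn z -0.27 gap 0.0853
```

View pics/s1.png

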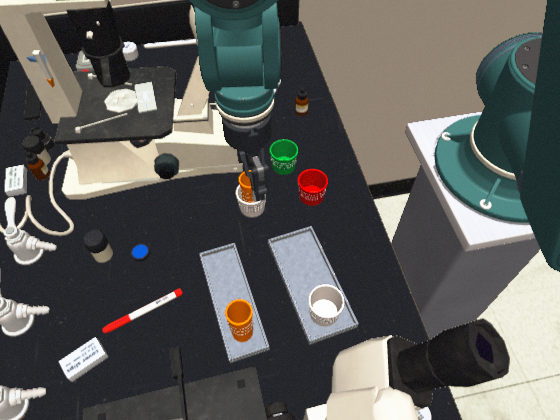

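The fingers straddle the orange cup at px (250,185). I'll go lower, grip and lift.

Emit:
apply_moves:
  plan:
    - [[0, 0, 0], [0, 0, 8], 1]
    - [[0, 0, 0], [0, 0, 7], 1]
    - [[0, 0, 0], [0, 0, 0], 1]
    - [[0, 0, 0], [0, 0, 0], 0]
    - [[0, 0, 0], [0, 0, 0], 0]
    - [[0, 0, 0], [0, 0, 0], 0]
    - [[0, 0, 0], [0, 0, 0], 0]
    - [[0, 0, 0], [0, 0, 0], 0]
    - [[0, 0, 0], [0, 0, 0], 0]
    - [[0, 0, 0], [0, 0, 0], 0]
    - [[0, 0, 0], [0, 0, 0], 0]
    - [[0, 0, 0], [0, 0, 0], 0]
  force: 25

```text
time: 4.13
ee_pos: [0.5236, -0.0036, 0.0756]
ee_rot: [0.0, -0.063, 0.998, -0.0]
force: [-0.6, -1.5, 6.4]
finger_gap: 0.0391
finger_force: 25.0
```

Emit:
apply_moves:
  plan:
    - [[0, 0, 0], [0, 0, -6], 0]
    - [[0, 0, 0], [0, 0, -10], 0]
    - [[0, 0, 0], [0, 0, -12], 0]
    - [[0, 0, 0], [0, 0, -12], 0]
    - [[0, 0, 0], [0, 0, -15], 0]
    - [[0, 0, 0], [0, 0, -15], 0]
    - [[0, 0, 0], [0, 0, -15], 0]
    - [[0, 0, 0], [0, 0, -15], 0]
    - [[0, 0, 0], [0, 0, -10], 0]
    - [[0, 0, 0], [0, 0, 0], 0]
    - [[0, 0, 0], [0, 0, 0], 0]

```text
time: 5.05
ee_pos: [0.5234, -0.0034, 0.1855]
ee_rot: [0.0, -0.063, 0.998, -0.0]
force: [-0.2, -0.8, -0.4]
finger_gap: 0.0392
finger_force: 25.2
```

```bash
python3 - <<'E'
from h import *
delta([.596,.136,.185],97.2)
snap('side','s2');snap('top','t2')
for c in ['side','top']:
  for th in ['cup_small_center','cup_large_center']:
    for r in spotter.spot_point(th,c)[:4]: print(th,c,round(r['confidence'],2),np.round(r['position'],3))
E
```

```text
t 5.05 pos [ 0.5234 -0.0034  0.1855] z [ 0.001 -0.    -1.   ] yang 97.2 shift tool mm [-89.6 129.1   0.5] turn z 0.04 gap 0.0392
cup_small_center side 0.79 [ 0.524 -0.008  0.156]
cup_large_center side 0.83 [ 0.526 -0.003  0.024]
cup_large_center side 0.71 [ 0.445 -0.096  0.026]
cup_large_center side 0.58 [ 0.408 -0.008  0.025]
```

View pics/s2.png

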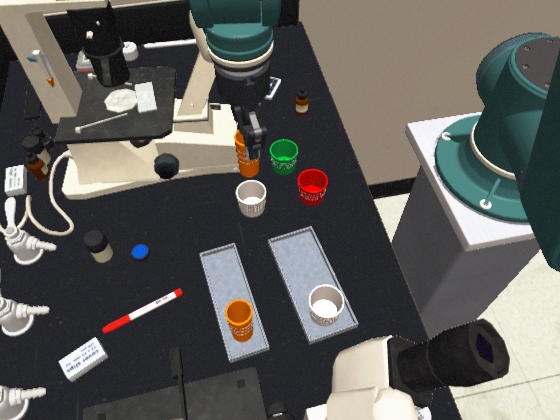

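The orange cup is held upright at px (248,155). The white cup stayed standing at px (251,198). I'll carry the orange cup to the far tray.

Emit:
apply_moves:
  plan:
    - [[0, 0, 0], [-9, 13, 0], 0]
    - [[0, 0, 0], [-16, 22, 0], 0]
    - [[0, 0, 0], [-16, 23, 0], 0]
    - [[0, 0, 0], [-16, 23, 0], 0]
    - [[0, 0, 0], [-16, 23, 0], 0]
    - [[0, 0, 0], [-10, 15, 0], 0]
    - [[0, 0, 0], [-6, 8, 0], 0]
    - [[0, 0, 0], [0, 0, 15], 0]
    - [[0, 0, 0], [0, 0, 20], 0]
    - [[0, 0, 0], [0, 0, 20], 0]
    - [[0, 0, 0], [0, 0, 20], 0]
    - [[0, 0, 0], [0, 0, 12], 0]
    - [[0, 0, 0], [0, 0, 8], 0]
    - [[0, 0, 0], [0, 0, 0], 0]
    - [[0, 0, 0], [0, 0, 0], 0]

```text
time: 6.6
ee_pos: [0.5956, 0.1335, 0.0905]
ee_rot: [-0.0, -0.063, 0.998, -0.0]
force: [-0.1, -0.7, 0.7]
finger_gap: 0.0391
finger_force: 25.3
```

```bash
python3 - <<'E'
from h import *
delta([.596,.136,.077],97.2)
snap('side','s3');snap('top','t3')
for c in ['side','top']:
    for r in spotter.spot_point('cup_small_center',c)[:4]: print(c,round(r['confidence'],2),np.round(r['position'],3))
E
```

```text
t 6.6 pos [0.5956 0.1335 0.0905] z [-0. -0. -1.] yang 97.2 shift tool mm [-0.7  2.4 13.5] turn z 0.02 gap 0.0391
side 0.67 [0.595 0.13  0.057]
```

View pics/s3.png

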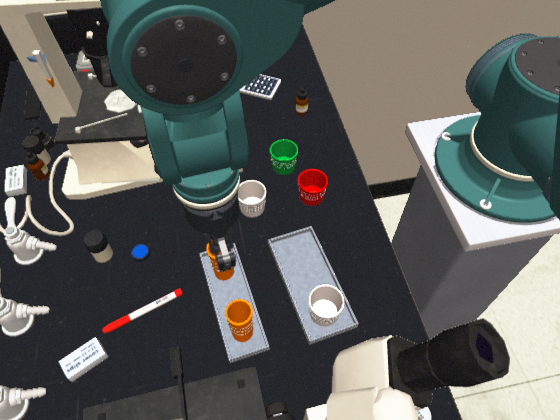

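The cup sits over the lane at px (222,270). I'll lower it to the floor.

Emit:
apply_moves:
  plan:
    - [[0, 0, 0], [0, 0, 6], 0]
    - [[0, 0, 0], [0, 0, 4], 0]
    - [[0, 0, 0], [0, 0, 2], 0]
    - [[0, 0, 0], [0, 0, 1], 0]
    - [[0, 0, 0], [0, 0, 1], 0]
    - [[0, 0, 0], [0, 0, 0], 0]
    - [[0, 0, 0], [0, 0, 0], 0]

```text
time: 7.38
ee_pos: [0.5956, 0.1338, 0.0763]
ee_rot: [0.0, -0.063, 0.998, -0.0]
force: [-0.1, -0.3, -0.6]
finger_gap: 0.039
finger_force: 25.3
```

Emit:
apply_moves:
  plan:
    - [[0, 0, 0], [0, 0, 1], 0]
    - [[0, 0, 0], [0, 0, 0], 0]
    - [[0, 0, 0], [0, 0, 0], 0]

```text
time: 7.63
ee_pos: [0.5959, 0.1338, 0.0757]
ee_rot: [0.0, -0.063, 0.998, -0.0]
force: [-0.3, -0.7, 5.1]
finger_gap: 0.039
finger_force: 25.5
```

Emit:
apply_moves:
  plan:
    - [[0, 0, 0], [0, 0, 0], 0.55]
    - [[0, 0, 0], [0, 0, 0], 0.65]
    - [[0, 0, 0], [0, 0, 0], 0.75]
    - [[0, 0, 0], [0, 0, 0], 0.85]
    - [[0, 0, 0], [0, 0, 0], 0.9]
    - [[0, 0, 0], [0, 0, 0], 0.9]
    - [[0, 0, 0], [0, 0, -10], 0.9]
    - [[0, 0, 0], [0, 0, -20], 0.9]
    - [[0, 0, 0], [0, 0, -25], 0.9]
    - [[0, 0, 0], [0, 0, -25], 0.9]
    - [[0, 0, 0], [0, 0, -15], 0.9]
    - [[0, 0, 0], [0, 0, -5], 0.9]
    - [[0, 0, 0], [0, 0, 0], 0.9]

```text
time: 8.72
ee_pos: [0.5962, 0.1338, 0.1767]
ee_rot: [0.001, -0.063, 0.998, 0.0]
force: [0.4, -0.3, -0.9]
finger_gap: 0.077
finger_force: 0.0
```

```bash
python3 - <<'E'
from h import *
delta([.524,-.003,.1],97.2)
snap('side','s4');snap('top','t4')
for th in ['cup_small_center','cup_large_center']:
 for c in ['side','top']:
    for r in spotter.spot_point(th,c)[:4]: print(th,c,round(r['confidence'],2),np.round(r['position'],3))
E
```

```text
t 8.72 pos [0.5962 0.1338 0.1767] z [ 0.002  0.    -1.   ] yang 97.2 shift tool mm [  89.  -126.6   76.6] turn z 0.03 gap 0.077
cup_small_center side 0.75 [0.597 0.13  0.043]
cup_large_center side 0.72 [ 0.526 -0.002  0.026]
cup_large_center side 0.71 [ 0.443 -0.095  0.029]
cup_large_center side 0.6 [0.601 0.137 0.007]
cup_large_center side 0.57 [ 0.409 -0.01   0.024]
cup_large_center top 0.96 [ 0.408 -0.005  0.022]
cup_large_center top 0.96 [ 0.443 -0.096  0.026]
cup_large_center top 0.77 [ 0.524 -0.002  0.028]
```

View pics/s4.png

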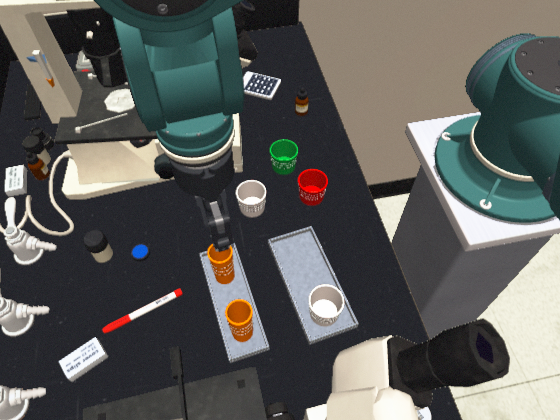

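The orange cup stands at px (222,263). Next is the white cup.

Emit:
apply_moves:
  plan:
    - [[0, 0, 0], [9, -13, 0], 1]
    - [[0, 0, 0], [16, -23, 0], 1]
    - [[0, 0, 0], [16, -23, 0], 1]
    - [[0, 0, 0], [16, -23, 0], 1]
    - [[0, 0, 0], [16, -23, 0], 1]
    - [[0, 0, 0], [10, -14, 0], 1]
    - [[0, 0, 0], [6, -8, 0], 1]
    - [[0, 0, 0], [0, 0, 20], 1]
    - [[0, 0, 0], [0, 0, 30], 1]
    - [[0, 0, 0], [0, 0, 30], 1]
    - [[0, 0, 0], [0, 0, 20], 1]
    - [[0, 0, 0], [0, 0, 0], 1]
    - [[0, 0, 0], [0, 0, 0], 1]

```text
time: 10.1
ee_pos: [0.5229, -0.0031, 0.0749]
ee_rot: [-0.001, -0.063, 0.998, 0.0]
force: [0.9, -0.1, 0.4]
finger_gap: 0.0854
finger_force: 0.0
```

```bash
python3 - <<'E'
from h import *
delta([.525,-.002,.034],97.2)
snap('side','s5')
for r in spotter.spot_point('cup_large_center','side')[:4]: print(round(r['confidence'],2),np.round(r['position'],3))
E
```

```text
t 10.1 pos [ 0.5229 -0.0031  0.0749] z [-0.002  0.    -1.   ] yang 97.2 shift tool mm [-2.3  0.8 40.9] turn z 0.05 gap 0.0854
0.91 [ 0.408 -0.011  0.023]
0.81 [ 0.528 -0.002  0.025]
0.7 [ 0.442 -0.097  0.026]
```

View pics/s5.png

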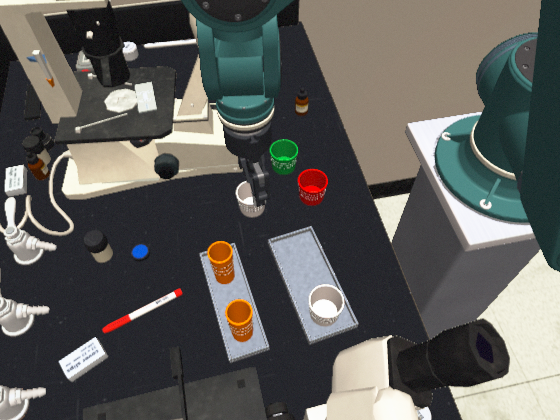

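The fingers are around the white cup at px (250,198), with 14 mm clearance each side. I'll go down and grip.

Emit:
apply_moves:
  plan:
    - [[0, 0, 0], [-1, 0, 10], 1]
    - [[0, 0, 0], [-1, 1, 12], 1]
    - [[0, 0, 0], [0, 0, 12], 1]
    - [[0, 0, 0], [0, 0, 6], 1]
    - [[0, 0, 0], [0, 0, 0], 1]
    - [[0, 0, 0], [0, 0, 0], 0]
    - [[0, 0, 0], [0, 0, 0], 0]
    - [[0, 0, 0], [0, 0, 0], 0]
    - [[0, 0, 0], [0, 0, 0], 0]
    - [[0, 0, 0], [0, 0, 0], 0]
    - [[0, 0, 0], [0, 0, 0], 0]
    - [[0, 0, 0], [0, 0, 0], 0]
    - [[0, 0, 0], [0, 0, 0], 0]
  force: 25

```text
time: 11.28
ee_pos: [0.5257, -0.0022, 0.0363]
ee_rot: [0.001, -0.063, 0.998, -0.0]
force: [-2.5, 0.6, 8.9]
finger_gap: 0.0548
finger_force: 24.7
```

Emit:
apply_moves:
  plan:
    - [[0, 0, 0], [0, 0, -6], 0]
    - [[0, 0, 0], [0, 0, -12], 0]
    - [[0, 0, 0], [0, 0, -20], 0]
    - [[0, 0, 0], [0, 0, -20], 0]
    - [[0, 0, 0], [0, 0, -12], 0]
    - [[0, 0, 0], [4, 12, 0], 0]
    - [[0, 0, 0], [8, 22, 0], 0]
    - [[0, 0, 0], [8, 22, 0], 0]
    - [[0, 0, 0], [8, 22, 0], 0]
    - [[0, 0, 0], [8, 22, 0], 0]
    - [[0, 0, 0], [7, 20, 0], 0]
    - [[0, 0, 0], [5, 13, 0], 0]
    - [[0, 0, 0], [0, 0, 10], 0]
    - [[0, 0, 0], [0, 0, 20], 0]
    - [[0, 0, 0], [0, 0, 15], 0]
    - [[0, 0, 0], [0, 0, 8], 0]
    - [[0, 0, 0], [0, 0, 0], 0]
    - [[0, 0, 0], [0, 0, 0], 0]

```text
time: 12.78
ee_pos: [0.4604, 0.1239, 0.0524]
ee_rot: [-0.0, -0.063, 0.998, 0.0]
force: [0.6, -1.2, 0.0]
finger_gap: 0.0546
finger_force: 26.6
```

```bash
python3 - <<'E'
from h import *
delta([.461,.126,.040],97.2)
snap('side','s6')
for r in spotter.spot_point('cup_large_center','side')[:5]: print(round(r['confidence'],2),np.round(r['position'],3))
E
```

```text
t 12.78 pos [0.4604 0.1239 0.0524] z [-0.001  0.    -1.   ] yang 97.2 shift tool mm [-0.8  2.  12.4] turn z 0.03 gap 0.0546
0.77 [0.459 0.124 0.043]
```

View pics/s6.png

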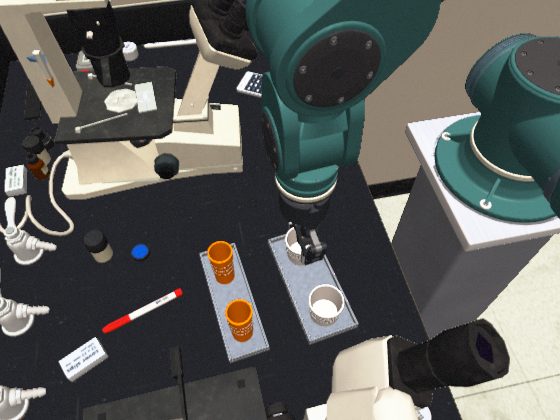

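The white cup is over its lane at px (303,243). I'll lower the last 12 mm.

Emit:
apply_moves:
  plan:
    - [[0, 0, 0], [0, 0, 5], 0]
    - [[0, 0, 0], [0, 0, 4], 0]
    - [[0, 0, 0], [0, 0, 2], 0]
    - [[0, 0, 0], [0, 0, 1], 0]
    - [[0, 0, 0], [0, 0, 0], 0]
    - [[0, 0, 0], [0, 0, 0], 0]

```text
time: 13.38
ee_pos: [0.4607, 0.1237, 0.0404]
ee_rot: [-0.0, -0.063, 0.998, -0.0]
force: [-2.4, -0.2, 4.6]
finger_gap: 0.0544
finger_force: 26.8
```

Contact at 4.6 N, at the height expected. I'll release and retreat.

Emit:
apply_moves:
  plan:
    - [[0, 0, 0], [0, 0, 0], 0.7]
    - [[0, 0, 0], [0, 0, 0], 0.8]
    - [[0, 0, 0], [0, 0, 0], 0.9]
    - [[0, 0, 0], [0, 0, 0], 1]
    - [[0, 0, 0], [0, 0, 0], 1]
    - [[0, 0, 0], [0, 0, 0], 1]
    - [[0, 0, 0], [0, 0, -8], 1]
    - [[0, 0, 0], [0, 0, -18], 1]
    - [[0, 0, 0], [0, 0, -25], 1]
    - [[0, 0, 0], [0, 0, -30], 1]
    - [[0, 0, 0], [0, 0, -30], 1]
    - [[0, 0, 0], [0, 0, -20], 1]
    - [[0, 0, 0], [0, 0, -8], 1]
    - [[0, 0, 0], [0, 0, 0], 1]
    - [[0, 0, 0], [0, 0, 0], 1]

```text
time: 14.63
ee_pos: [0.4606, 0.1237, 0.1789]
ee_rot: [-0.0, -0.063, 0.998, -0.0]
force: [-0.7, -0.4, -0.9]
finger_gap: 0.0861
finger_force: 0.0
```

```bash
python3 - <<'E'
from h import *
snap('side','s7');snap('top','t7')
for th in ['cup_small_center','cup_large_center']:
 for c in ['side','top']:
    for r in spotter.spot_point(th,c)[:5]: print(th,c,round(r['confidence'],2),np.round(r['position'],3))
s=env.get_state();print(s['ee_pos'],s['finger_gap'])
E
```

```text
cup_small_center side 0.78 [0.596 0.13  0.044]
cup_small_center top 0.44 [0.598 0.134 0.046]
cup_large_center side 0.75 [0.461 0.127 0.029]
cup_large_center side 0.64 [ 0.407 -0.008  0.024]
cup_large_center side 0.62 [ 0.448 -0.095  0.026]
cup_large_center top 0.75 [ 0.405 -0.008  0.025]
cup_large_center top 0.7 [0.456 0.129 0.029]
cup_large_center top 0.61 [ 0.44  -0.096  0.026]
[0.46044821 0.12366311 0.17853606] 0.08564776978988194
```

View pics/s7.png

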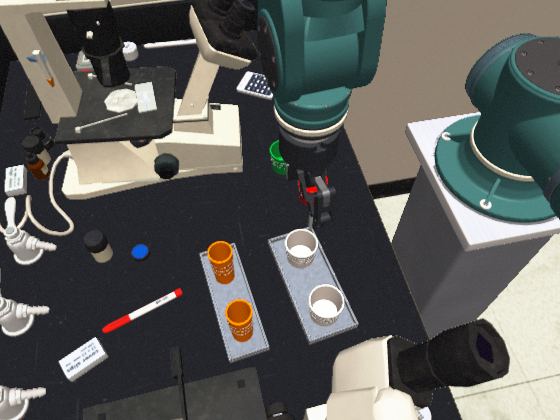

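Both cups stand upright in the right lanes, orange at px (222,263) and white at px (301,247), and the gripper is clear of them.

```bash
python3 -c "
from plant import env
print(env.sign_off())"
```

```text
the job is handed in; nothing more can be done
None
```

The cups are apart and each stands upright in the tray with its own reference cup (orange at about x 0.596, y 0.134 m; white at about 0.461, 0.124 m); I handed the job in at about 15 s with the gripper clear, and sign-off returned no verdict.

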